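Close up the fitting jig and hold the offset lever level above it

ROBOT

A 6-joint arm with a two-finger parallel gripper is mounted at the origin on a cart in front of the work surface, level with it; the furniture and walls round the work are solid. World frame = base frame: x ahead of the robot, y to its left, z up, the work surface at z = 0. Lengths are in m, angles in rad, forces in N, time in s.
With the tool pointing down it reaches from about 0.275 to 0.85 m from the base axis. Payload 19 kg.
Tool frame: the origin (TCP) lies on the centre line of the jaws, within the pads' length; the fingertips stand 22 mm ahead of it and the grasp point (between the pads) lies 3 mm ahead of it (arm.finger_overhang is the distance from the TCP to the fingertips, in m); z points along the fingers, y is the line along which they close (so a half turn about z gives the same grasp; the last joint's range is limited). The gripper opens to 85 mm and grips with 20 to 120 N. Pads are 22 mm wide; open, the fingers measure 114 mm over their backs; the gripper's body (76 mm by 85 mm) begins 54 mm behind the grasp point. The pads swing forward as they close: fully open they stand 13 mm farther back than shut.
Start: joints at [0.97, 0.15, 1.437, -0, 1.554, -0.134], TCP at [0.259, 0.513, 0.253] pointing down, gripper open.
Joint ranges: [-2.8, 2.8], [-0.68, 2.1], [0.12, 2.68], [-1.39, 4.53], [0.16, 2.79], [-2.81, 2.81]. Speed limits (rad/s): [1.89, 1.89, 2.22, 3.01, 3.01, 3.01].

INTERFACE

Orientations are given as a rotation vector (axis times angle).
In Python, from rig import arm gives the robot as it stands.
- The arm moves only by the tool arm_command, never from a script. Its argument "moves" is one flat list of numbers, 7 for each row, row after row: the shift along the tool's x, y, z scaled (see below), then the turn, a rotation vector about the tool's x, y, z scaled (see below), then the opening, from -1 (shut) to 1 (fully open). In form: [x, y, z, rx, ry, rz, claw, x, y, z, rx, ry, rz, claw, ...]. A call has 1 to 8 rows; each row is the pose to reach, as a shift and turn from the pose commanded when the call began, along the tool's axes at that moment; what a row does not reach only later rows make up. The controller multiplies each number of a shift by 1000 mm and each number of a turn by 45 degrees. A row lasts 1/10 s, in which the tool goes at most 50 mm and 8.59 degrees, less where a joint would pass 70% of its speed; a pose out of reach is approached as far as the arm can. A call with a number of a shift or a turn outside -1 to 1 is refused whole. A call with a gripper value outside its range is refused whole. The fingers move at their own pace and stop on an object; "newtons" is the grip in N (left out, the last holds). Time passes only in rows, so rows that repeat a pose let the fingers close. It gives the time, the measured TCP pose, the force, the opening and the grip force at its end, in the units of the state.
- arm.state(): the state, without advancing time (a new reading comes with each control period).
- arm.camera(name): name is "side" or "top" or "wrist"; returns a dict with "img" (420x560x3 uint8, red, green, blue), "camera_matrix" (3x3 intrinsics, pixels), "distortion" ([k1, k2, p1, p2, k3] as OpenCV has them; the pictures are not rectified), "rvec" (rotation vector, rad) and "tvec" (3), from world to camera coordinates, as OpenCV has them. Camera axes: x right, y down, z forward; pixel columns grow to the right and rows downward; lengths in m; the calibration is good to about 2 mm. A picture is of the moment at which its call begins. There is no depth.
- arm.job_done(): hands the job in; it is judged then, once.
Trained networks look in a picture, given as the dict that the camera call returned (one of the last four; its "shot" number tells which), for a name from the list of things; names that differ only in an ending like _2 or _b are one class to them, and where a whole thing is asked for, a point or a joint stands for the part that bears it (a point fixed in the world has none). Each returns a list of dicts, best first, with "conf" (0 to 1); they miss things now and then, are a little off and sometimes report something else, mostly with a low value. They report only what shows in the picture. A call takes as long as a camera call. They do not tell look-alikes from the thing itself.
- arm.regions_of(picture, name): "region" (420x560 bool, what is visible of it) and "location" ([column, row] in pixels, amid what is visible of it).
The state is a dict: "clock": time; "joint_pos": joint angles; "qvel": joint speeds; "joint_torque": joint torques, N m; "tcp_pos": TCP position; "ee_rot": TCP orientation; "wrist_force": force on the tool from outside, world axes, zero at the start; "moment": the same for the moment, N m; "gripper_width": finger opening in m; "grip_force": force on a finger pad.
Only numpy, scipy, OpenCV 4.12 (cv2) and the standard library are available. Lean on these libraries where they do the work, as an engineer would, in place of code of your own. Each camera call takes 0.05 s, during which the arm holds its last target. There are 200 camera calls.

TASK

Slide the loose rest block along its track until it sits flush against the bored nest block of the steel jig, with no gap left, and let go of it. Then pick up the offset lever by its balance point and hold it still and level a few centimetres above the jig, its big boss straight over the round bore and its arm pointing along the track over the rest block, ready to be lowered. Do not let the lever touch the jig or the rest block, leave the timer and the two bottles where they are, and finish while still holding the lever there.

Things in the scene. Friction and masses are not known exactly. Their poses are not given: they have to be found in the camera images.
- jig: Fixed steel jig. Dark base plate 92 mm wide, 14 mm thick, from x = -42 to 204 mm; on it a fixed bored nest block 72 x 72 x 40 mm centred at x = 0 (top 54 mm above the bench; bore 55 mm wide, 10 mm deep). Two guide rails, tops 20 mm above the bench, from x = 38 to 202 mm at y = +-24.5 to +-32.5 mm. Origin on the bench below the bore axis; x along the track to the plate's free end, z up.
- rest_block: Loose steel block, about 0.35 kg, 50 (x) x 46 (y) x 40 mm, plus an 8 mm high saddle on top, 30 mm wide. Stands on the jig's plate between the rails (1.5 mm play each side), 20 to 45 mm from the nest block at first. Origin at its underside's centre, axes like the jig's; flush means x = 61 mm in the jig's frame. Can be gripped across its 46 mm width or pushed on its far end.
- lever: Loose cast aluminium offset lever, about 0.36 kg, lying flat: big round boss 52 mm across, 36 mm high; straight arm 16 mm wide from it to x = 115 mm, then a 25 mm jog to +y and a small eye 24 mm across, 34 mm high at x = 188, y = 25 mm. Arm's underside 14 mm, top 32 mm above the boss's underside. Origin at the centre of the boss's underside; x along the arm, z up.
- balance_point (a point): The lever's balance point, in the middle of the straight arm's section (23 mm above the lever's underside), 58 mm from the boss axis along x; the axes are the lever's. It can be pinched here across the 16 mm width (y).
- boss (a point): Centre of the underside of the lever's big boss (same place as the lever's origin).
- eye (a point): Centre of the underside of the small eye at the far end of the lever.
- socket (a point): Centre of the mouth of the round bore in the nest block's top, 54 mm above the bench; axes parallel to the jig's.
- timer: White bench timer, 62 x 62 x 17 mm, loose bystander. Origin at the centre of its underside.
- bottle: Blue-capped white reagent bottle, 68 mm across, 121 mm high, loose bystander. Origin at the centre of its underside.
- dropper: Small dropper bottle with an orange tip, 27 mm across, 84 mm high, loose bystander. Origin at the centre of its underside.
Not all that is in view belongs to the job. What is meant by the rest_block is not purple or yellow, and is the smaller of those in its own colour.

How it is judged:
On the way, in this order (a step that is already met when the one before it is completed fails the run):
1. the rest block sits flush against the nest block and is let go, the lever still on the bench (x of rest_block in the frame of jig below 0.0632 m and angle between the x axis of rest_block and the x axis of jig, either way round below 0.045 rad and contact force between the fingers and rest_block below 0.1 N and height (world z) of lever below 0.01 m), for 0.2 s.
2. the lever is lifted clear of the bench by its balance point, level (height (world z) of each of boss, eye above 0.03 m and contact force between the fingers and lever above 1 N and x of the grasp point in the frame of balance_point between -0.016 and 0.016 m and angle between lever's own z axis and vertical below 0.14 rad), for 0.2 s.
At the end, for the whole second after the job is handed in: Rest block flush to about 2 mm and 2.6 deg, let go. Lever gripped within 16 mm of its balance point, boss 15-80 mm above the nest block's top and within 12 mm of the bore axis, arm along the track within 7 deg (eye to the free end), level within 4.6 deg, still, touching neither jig nor block (x of rest_block in the frame of jig below 0.0632 m and z of rest_block in the frame of jig below 0.017 m and angle between the x axis of rest_block and the x axis of jig, either way round below 0.045 rad and horizontal distance between boss and socket below 0.012 m and z of boss in the frame of socket between 0.015 and 0.08 m and angle between the x axis of lever and the x axis of jig, either way round below 0.12 rad and x of eye in the frame of jig above 0.1 m and angle between lever's own z axis and vertical below 0.08 rad and x of the grasp point in the frame of balance_point between -0.016 and 0.016 m and contact force between the fingers and lever above 1 N and contact force between lever and jig below 0.1 N and contact force between lever and rest_block below 0.1 N and linear speed of lever below 0.02 m/s and angular speed of lever below 0.1 rad/s); the arm keeps its last pose, push and grip.
It fails at once if the lever touches the jig or the rest block (contact force between lever and jig above 0.5 N or contact force between lever and rest_block above 0.5 N).
It fails at once if the timer or one of the two bottles is moved by more than 20 mm (distance of any of timer, bottle, dropper from where it was at the start of the episode above 0.02 m).
It also fails if it takes over 48 s, if anything falls off the work surface, if the arm or the gripper's body presses on something with over 40 N, if the wrist force passes 120 N, or if a joint passes its speed limit or range.

## Working session

There is one attempt and no reset: what is moved stays moved. The work goes in short steps, Python scripts to look and compute and a tool call to move; the robot and the scene stay as the last step left them, time stands still between calls to the robot, and variables do not carry over. Pictures are saved under pics/ and viewed, at most 10 in all, crops included, and the job is handed in when it is done.

Besides the shell and the picture viewer there is one more tool, called after ">>>" as a command line: name --argument value ..., lists and objects as JSON in quotes. arm_command: Moves the arm, as the interface text tells. Shifts and turns lie within -1 to 1; 1 stands for 1000 mm of shift or 45 degrees of turn. Its arguments: {"type":"object","properties":{"moves":{"type":"array","items":{"type":"number","minimum":-1,"maximum":1}},"newtons":{"type":"number"}},"required":["moves"]}

```bash
mkdir -p pics; ls
cat > h.py <<'E'
import numpy as np, cv2
from rig import arm
def cast(c,px,z):
    K=np.array(c["camera_matrix"]);R=cv2.Rodrigues(np.array(c["rvec"],float))[0];t=np.array(c["tvec"],float).ravel()
    u=cv2.undistortPoints(np.array(px,float).reshape(-1,1,2),K,np.array(c["distortion"],float)).reshape(-1,2)
    d=np.c_[u,np.ones(len(u))]@R; o=-R.T@t
    return o+d*((z-o[2])/d[:,2])[:,None]
def ray(c,px):
    a=cast(c,[px],0.)[0];R=cv2.Rodrigues(np.array(c["rvec"],float))[0];o=-R.T@np.array(c["tvec"],float).ravel()
    d=a-o;return o,d/np.linalg.norm(d)
def tri(obs):
    A=np.zeros((3,3));b=np.zeros(3)
    for c,p in obs:
        o,d=ray(c,p);M=np.eye(3)-np.outer(d,d);A+=M;b+=M@o
    return np.linalg.solve(A,b)
def proj(c,P):
    return cv2.projectPoints(np.array(P,float).reshape(-1,3),np.array(c["rvec"],float),np.array(c["tvec"],float),np.array(c["camera_matrix"]),np.array(c["distortion"],float))[0].reshape(-1,2)
def save(c,n):cv2.imwrite("pics/"+n,c["img"][...,::-1])
E
python3 - <<'E'
from h import *
s=arm.state();print(s)
for n in("top","side"):
    c=arm.camera(n);save(c,n+"1.png")
    R=cv2.Rodrigues(np.array(c["rvec"],float))[0];print(n,-R.T@np.array(c["tvec"]).ravel())
    for k in("jig","rest_block","lever","timer","bottle","dropper"):
        for r in arm.regions_of(c,k):
            p=r["location"];print(k,round(r["conf"],2),np.round(p),int(r["region"].sum()),np.round(cast(c,[p],0.03)[0],3))
E
```

```text
pics
{'clock': 0.0, 'joint_pos': array([ 9.70007055e-01,  1.50973520e-01,  1.43799829e+00, -1.40079688e-05,
        1.55377511e+00, -1.33969448e-01]), 'qvel': array([ 6.46275787e-04, -1.93097799e-04,  5.24498011e-05, -5.19437599e-04,
        6.20582020e-05, -6.92062720e-05]), 'joint_torque': array([ 4.40514676e-03, -7.13070130e+01, -5.70889950e+01,  9.26022267e-05,
        8.91984237e-03, -4.10187084e-06]), 'tcp_pos': array([0.25866783, 0.51330523, 0.25269884]), 'ee_rot': array([-7.26545433e-01, -3.05601221e+00,  1.69981804e-03]), 'wrist_force': array([ 0.61685671,  0.55822302, -0.64658334]), 'moment': array([ 0.00687931, -0.01353858,  0.0674812 ]), 'grip_force': 0.0, 'gripper_width': 0.08537251834115421}
top [0.38128706 0.20190642 0.99556653]
jig 0.84 [233. 238.] 3600 [0.528 0.324 0.03 ]
rest_block 0.86 [338. 219.] 521 [0.599 0.09  0.03 ]
rest_block 0.84 [233. 217.] 550 [0.578 0.33  0.03 ]
rest_block 0.76 [287. 231.] 943 [0.559 0.204 0.03 ]
rest_block 0.6 [178. 235.] 504 [0.521 0.45  0.03 ]
lever 0.73 [379. 250.] 1220 [ 0.539 -0.01   0.03 ]
lever 0.48 [292. 147.] 996 [0.764 0.214 0.03 ]
timer 0.87 [303. 292.] 704 [0.425 0.153 0.03 ]
bottle 0.58 [292. 148.] 938 [0.763 0.212 0.03 ]
bottle 0.49 [378. 255.] 1098 [ 0.528 -0.009  0.03 ]
dropper 0.49 [324. 153.] 173 [0.757 0.136 0.03 ]
side [0.1786206  0.95192376 0.53349055]
jig 0.65 [284. 258.] 2957 [0.508 0.342 0.03 ]
jig 0.38 [223. 205.] 1039 [0.771 0.202 0.03 ]
rest_block 0.91 [296. 200.] 336 [0.608 0.088 0.03 ]
rest_block 0.77 [259. 246.] 636 [0.582 0.325 0.03 ]
rest_block 0.66 [294. 224.] 949 [0.555 0.203 0.03 ]
rest_block 0.65 [251. 287.] 714 [0.521 0.455 0.03 ]
lever 0.7 [322. 188.] 480 [ 0.571 -0.011  0.03 ]
timer 0.51 [344. 237.] 269 [0.424 0.203 0.03 ]
bottle 0.68 [222. 204.] 1084 [0.776 0.198 0.03 ]
dropper 0.63 [243. 197.] 169 [0.747 0.141 0.03 ]
```

Run:
```python
import cv2
a=cv2.imread("pics/top1.png");b=cv2.imread("pics/side1.png")
cv2.imwrite("pics/a.png",cv2.resize(a[110:330,140:440],None,fx=2.66,fy=2.66,interpolation=3))
cv2.imwrite("pics/b.png",cv2.resize(b[150:330,180:420],None,fx=3.2,fy=3.2,interpolation=3))
```

```text
(no output)
```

View pics/a.png

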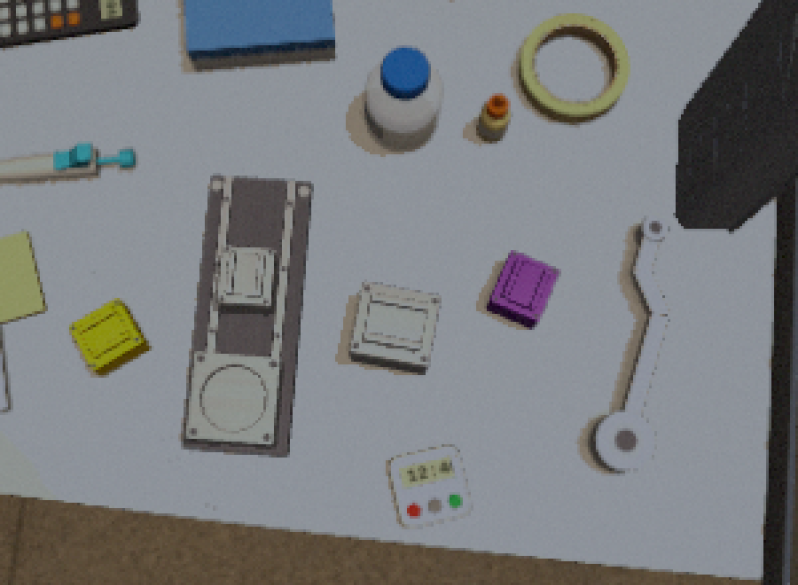

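View pics/b.png

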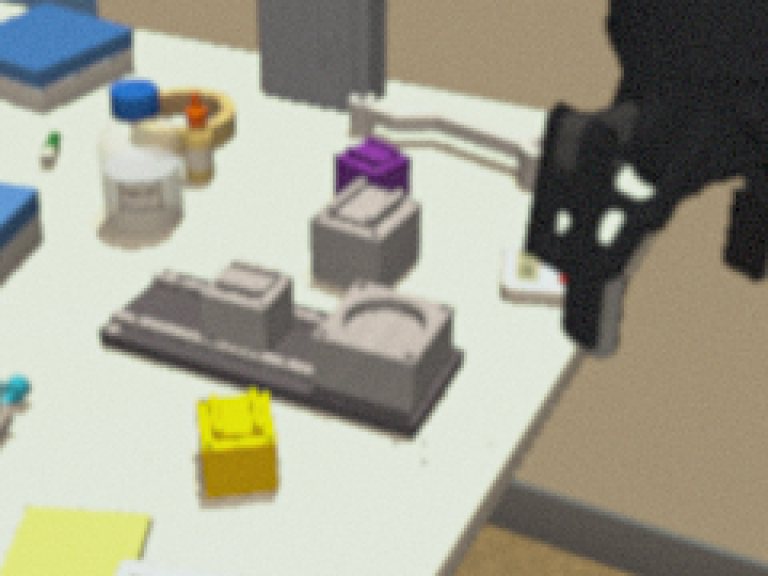

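Top crop: the candidates for rest_block are steel in the track (245,278), a larger steel one on the bench (395,325), purple (523,290) and yellow (110,337). I choose the smaller steel one in the track. The jig's nest is at (233,398). The lever boss is at (625,440) and its eye at (655,227), close to a dark post. I'll get rough positions from these.

Run:
```python
from h import *
c=arm.camera("top");d=arm.camera("side");w=arm.camera("wrist")
f=lambda p:np.array(p,float)/2.66+[140,110]
g=lambda p:np.array(p,float)/3.2+[180,150]
np.set_printoptions(precision=4,suppress=True)
print("nest corners",cast(c,f([(196,352),(280,355),(272,445),(187,440)]),.054))
print("circle",cast(c,f([(233,398)]),.054), "tri",tri([(c,f((233,398))),(d,g((382,322)))]))
print("plate",cast(c,f([(210,177),(312,180),(290,455),(182,448)]),.014))
print("rest saddle",cast(c,f([(248,275)]),.062),tri([(c,f((248,275))),(d,g((242,277)))]))
print("boss",cast(c,f([(625,440)]),.036))
print("eye",cast(c,f([(655,227)]),.034),"eye tri",tri([(c,f((655,227))),(d,g((362,98)))]))
print("jog",cast(c,f([(660,315)]),.032))
R=cv2.Rodrigues(np.array(w["rvec"],float))[0];print("wristcam",-R.T@np.array(w["tvec"]).ravel(),"axis",R[2],"x",R[0])
s=arm.state();T=cv2.Rodrigues(s["ee_rot"])[0];print(T,w["camera_matrix"])
```

```text
nest corners [[0.5107 0.3626 0.054 ]
 [0.5162 0.2923 0.054 ]
 [0.4414 0.2893 0.054 ]
 [0.4373 0.3595 0.054 ]]
circle [[0.4761 0.3264 0.054 ]] tri [0.4779 0.3275 0.0503]
plate [[0.6757 0.3801 0.014 ]
 [0.683  0.288  0.014 ]
 [0.4373 0.2766 0.014 ]
 [0.4324 0.3695 0.014 ]]
rest saddle [[0.5794 0.327  0.062 ]] [0.5838 0.3293 0.055 ]
boss [[ 0.479  -0.0033  0.036 ]]
eye [[ 0.668  -0.0187  0.034 ]] eye tri [ 0.6694 -0.0191  0.0311]
jog [[ 0.5901 -0.0277  0.032 ]]
wristcam [0.1842 0.5524 0.3747] axis [ 0.2937 -0.1486 -0.9443] x [ 0.4497  0.8932 -0.0007]
[[-0.893   0.45   -0.0001]
 [ 0.45    0.893  -0.0001]
 [ 0.     -0.0001 -1.    ]] [[321.0942   0.     275.8283]
 [  0.     321.0942 210.6482]
 [  0.       0.       1.    ]]
```

>>> arm_command --moves '[-0.423, 0.0125, 0.05, 0, 0, -0.651, -1, -0.423, 0.0125, 0.05, 0, 0, -0.651, -1, -0.423, 0.0125, 0.05, 0, 0, -0.651, -1, -0.423, 0.0125, 0.05, 0, 0, -0.651, -1, -0.423, 0.0125, 0.05, 0, 0, -0.651, -1, -0.423, 0.0125, 0.05, 0, 0, -0.651, -1, -0.423, 0.0125, 0.05, 0, 0, -0.651, -1, -0.423, 0.0125, 0.05, 0, 0, -0.651, -1]'

```text
clock: 1.65
tcp_pos: [0.6077, 0.35, 0.2077]
ee_rot: [0.07, -3.141, 0.0]
wrist_force: [0.7, 1.4, -0.3]
gripper_width: 0.0002
grip_force: 0.0
```

Run:
```python
from h import *
np.set_printoptions(precision=4,suppress=True)
s=arm.state();print(s["tcp_pos"],cv2.Rodrigues(s["ee_rot"])[0])
w=arm.camera("wrist")
im=w["img"][...,::-1].copy()
a=np.deg2rad(2.6);R=np.array([[np.cos(a),-np.sin(a),0],[np.sin(a),np.cos(a),0],[0,0,1]]);o=np.array([.477,.3267,0])
def rect(x0,x1,y0,y1,z,col):
    p=proj(w,(R@np.array([[x0,y0,z],[x1,y0,z],[x1,y1,z],[x0,y1,z]]).T).T+o)
    cv2.polylines(im,[p.round().astype(int)],True,col,1)
rect(-.036,.036,-.036,.036,.054,(0,0,255));rect(-.042,.204,-.046,.046,.014,(0,255,0));rect(.079,.129,-.023,.023,.054,(255,0,0))
cv2.imwrite("pics/w1.png",cv2.resize(im,(800,600)))
```

```text
[0.6077 0.35   0.2077] [[-0.999  -0.0444 -0.    ]
 [-0.0444  0.999  -0.    ]
 [ 0.     -0.     -1.    ]]
```

View pics/w1.png

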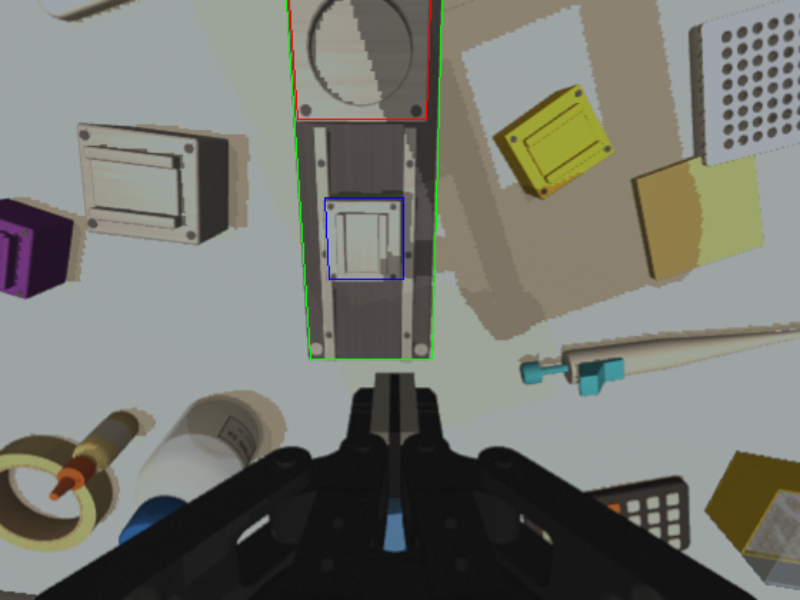

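The overlay fits the jig and block well, with the nest edge at row 120 and block end at row 278. So the block is the smaller steel one, at about x=0.104 in the track.

>>> arm_command --moves '[-0.034, -0.017, 0.05, 0, 0, 0, -1, -0.034, -0.017, 0.09, 0, 0, 0, -1, -0.034, -0.017, 0.09, 0, 0, 0, -1]'

```text
clock: 2.0
tcp_pos: [0.639, 0.3338, 0.1105]
ee_rot: [0.067, -3.131, 0.006]
wrist_force: [-0.2, 0.5, -1.2]
gripper_width: 0.0002
grip_force: 0.0
```

>>> arm_command --moves '[0, 0, 0.035, 0, 0, 0, -1, 0, 0, 0.06, 0, 0, 0, -1, 0, 0, 0.06, 0, 0, 0, -1, 0, 0, 0.06, 0, 0, 0, -1]'

```text
clock: 2.4
tcp_pos: [0.6409, 0.3365, 0.0605]
ee_rot: [-0.071, 3.139, 0.001]
wrist_force: [0.4, 0.5, -0.2]
gripper_width: -0.0001
grip_force: 0.0
```

>>> arm_command --moves '[0, -0.002, 0.008, 0, 0, 0, -1, 0.012, -0.002, 0.008, 0, 0, 0, -1, 0.022, -0.002, 0.008, 0, 0, 0, -1, 0.03, -0.002, 0.008, 0, 0, 0, -1, 0.038, -0.002, 0.008, 0, 0, 0, -1, 0.046, -0.002, 0.008, 0, 0, 0, -1, 0.054, -0.002, 0.008, 0, 0, 0, -1, 0.058, -0.002, 0.008, 0, 0, 0, -1]'

```text
clock: 3.2
tcp_pos: [0.5824, 0.3312, 0.0505]
ee_rot: [-0.07, 3.14, 0.0]
wrist_force: [4.0, -0.0, 3.5]
gripper_width: -0.0001
grip_force: 2.3
```

>>> arm_command --moves '[0.003, 0, 0, 0, 0, 0, -1, 0.006, 0, 0, 0, 0, 0, -1, 0.008, 0, 0, 0, 0, 0, -1, 0.008, 0, 0, 0, 0, 0, -1]'

```text
clock: 3.6
tcp_pos: [0.5745, 0.3308, 0.0498]
ee_rot: [0.07, -3.14, 0.0]
wrist_force: [2.7, 0.2, 1.6]
gripper_width: 0.0002
grip_force: 1.1
```

>>> arm_command --moves '[0.002, 0, 0, 0, 0, 0, -1, 0.004, 0, 0, 0, 0, 0, -1, 0.004, 0, 0, 0, 0, 0, -1]'

```text
clock: 3.9
tcp_pos: [0.5738, 0.3304, 0.0505]
ee_rot: [-0.069, 3.134, 0.001]
wrist_force: [28.6, 0.8, -7.2]
gripper_width: 0.0001
grip_force: 14.2
```

>>> arm_command --moves '[-0.02, 0, 0, 0, 0, 0, -1, -0.05, 0, 0, 0, 0, 0, -1, -0.05, 0, -0.03, 0, 0, 0, -1, -0.05, 0, -0.08, 0, 0, 0, -1, -0.05, 0, -0.13, 0, 0, 0, -1, -0.05, 0, -0.15, 0, 0, 0, -1, -0.05, 0, -0.15, 0, 0, 0, -1]'

```text
clock: 4.6
tcp_pos: [0.6213, 0.3333, 0.2035]
ee_rot: [-0.07, 3.137, 0.002]
wrist_force: [0.0, -0.2, -0.2]
gripper_width: -0.0001
grip_force: 0.0
```

Run:
```python
from h import *
np.set_printoptions(precision=4,suppress=True)
s=arm.state();print(s["tcp_pos"])
w=arm.camera("wrist")
im=w["img"][...,::-1].copy()
a=np.deg2rad(2.6);R=np.array([[np.cos(a),-np.sin(a),0],[np.sin(a),np.cos(a),0],[0,0,1]]);o=np.array([.477,.3267,0])
im=cv2.resize(im,None,fx=3,fy=3,interpolation=3)
def rect(x0,x1,y0,y1,z,col):
    p=proj(w,(R@np.array([[x0,y0,z],[x1,y0,z],[x1,y1,z],[x0,y1,z]]).T).T+o)*3+1
    cv2.polylines(im,[p.round().astype(int)],True,col,1);return p
rect(-.036,.036,-.036,.036,.054,(0,0,255));rect(-.042,.204,-.046,.046,.014,(0,255,0));p=rect(.036,.086,-.023,.023,.054,(255,0,0))
x,y=np.maximum(p.mean(0).astype(int)-[400,300],0)
cv2.imwrite("pics/w2.png",im[y:y+600,x:x+800])
```

```text
[0.6213 0.3333 0.2035]
```

View pics/w2.png

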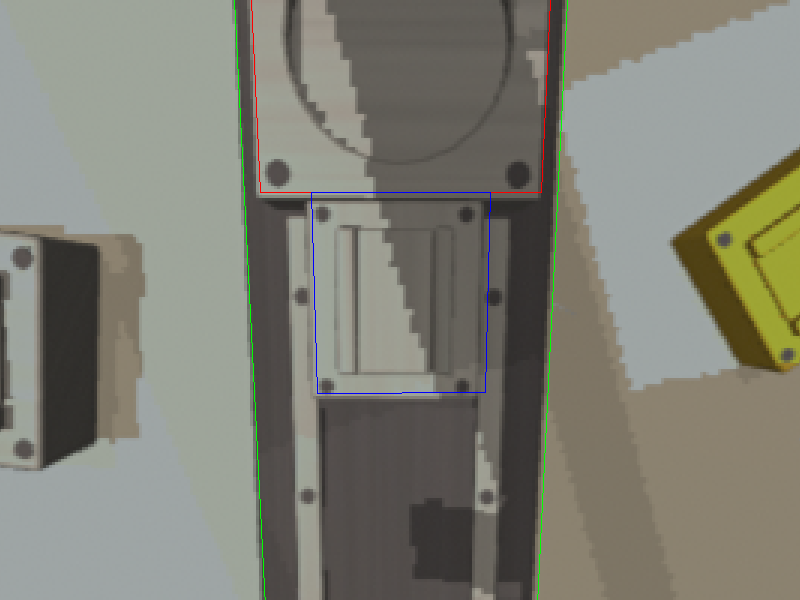

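The block sits flush: its edge meets the nest edge at row 198. Next is the lever.

>>> arm_command --moves '[0.1, -0.345, 0, 0, 0, 0.33, 1, 0.1, -0.345, 0, 0, 0, 0.33, 1, 0.1, -0.345, 0, 0, 0, 0.33, 1, 0.1, -0.345, 0, 0, 0, 0.33, 1, 0.1, -0.345, 0, 0, 0, 0.33, 1, 0.1, -0.345, 0, 0, 0, 0.33, 1, 0.1, -0.345, 0, 0, 0, 0.33, 1, 0.1, -0.345, 0, 0, 0, 0.33, 1]'

```text
clock: 5.45
tcp_pos: [0.5344, -0.02, 0.1982]
ee_rot: [-0.342, -3.12, 0.001]
wrist_force: [0.6, 0.2, 0.8]
gripper_width: 0.0852
grip_force: 0.0
```

Run:
```python
from h import *
np.set_printoptions(precision=4,suppress=True)
s=arm.state();print(s["tcp_pos"],cv2.Rodrigues(s["ee_rot"])[0])
w=arm.camera("wrist");s=arm.state();print(s["tcp_pos"])
im=w["img"][...,::-1].copy()
a=np.deg2rad(-12.2);R=np.array([[np.cos(a),-np.sin(a),0],[np.sin(a),np.cos(a),0],[0,0,1]]);o=np.array([.479,-.0033,0])
def draw(P,col):
    p=proj(w,(R@np.array(P,float).T).T+o);cv2.polylines(im,[p.round().astype(int)],True,col,1)
t=np.linspace(0,6.28,40)
draw(np.c_[.026*np.cos(t),.026*np.sin(t),0*t+.036],(0,0,255))
draw(np.c_[.188+.012*np.cos(t),.025+.012*np.sin(t),0*t+.034],(0,0,255))
draw([[.026,.008,.032],[.115,.008,.032],[.115,-.008,.032],[.026,-.008,.032]],(0,200,0))
draw([[.058,-.03,.032],[.058,.03,.032]],(255,0,0))
cv2.imwrite("pics/w3.png",cv2.resize(im,(800,600)))
np.save("w3.npy",w["img"])
```

```text
[ 0.5344 -0.02    0.1982] [[-0.9763  0.2164 -0.0035]
 [ 0.2164  0.9763 -0.0003]
 [ 0.0033 -0.0011 -1.    ]]
[ 0.5348 -0.0193  0.1984]
```

View pics/w3.png

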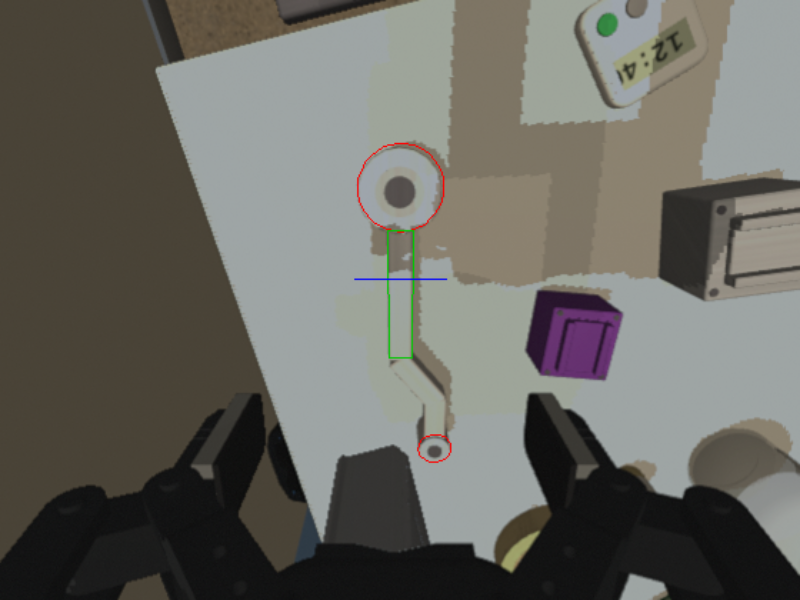

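The lever overlay fits too: boss hole at (400,192), eye at (434,450), balance line at row 279. The dark post stands beyond the eye, at (375,500). I'll lower partway.

>>> arm_command --moves '[-0.001, 0.002, 0.05, 0, 0, 0, 1, -0.001, 0.002, 0.09, 0, 0, 0, 1, -0.001, 0.002, 0.11, 0, 0, 0, 1, -0.001, 0.002, 0.11, 0, 0, 0, 1]'

```text
clock: 5.9
tcp_pos: [0.5356, -0.0132, 0.086]
ee_rot: [-0.335, -3.116, -0.001]
wrist_force: [-0.6, 0.6, -0.3]
gripper_width: 0.0855
grip_force: 0.0
```

Run:
```python
from h import *
np.set_printoptions(precision=4,suppress=True)
s=arm.state();T=cv2.Rodrigues(s["ee_rot"])[0];print(s["tcp_pos"],T)
print("move",T.T@(np.array([.537,-.0159,.029])-s["tcp_pos"]),"yaw y",np.degrees(np.arctan2(T[1,1],T[0,1])))
```

```text
[ 0.5356 -0.0132  0.086 ] [[-0.9772  0.2124 -0.0071]
 [ 0.2124  0.9772  0.0014]
 [ 0.0072 -0.0001 -1.    ]]
move [-0.0023 -0.0023  0.057 ] yaw y 77.73748218468302
```

>>> arm_command --moves '[-0.002, -0.002, 0.03, 0, 0, 0, 1, -0.002, -0.002, 0.05, 0, 0, 0, 1, -0.002, -0.002, 0.057, 0, 0, 0, 1, -0.002, -0.002, 0.057, 0, 0, 0, 1]'

```text
clock: 6.3
tcp_pos: [0.5391, -0.0164, 0.033]
ee_rot: [-0.336, -3.122, -0.0]
wrist_force: [0.6, -0.7, -0.6]
gripper_width: 0.0855
grip_force: 0.0
```

>>> arm_command --moves '[0, 0, 0, 0, 0, 0, -1, 0, 0, 0, 0, 0, 0, -1, 0, 0, 0, 0, 0, 0, -1, 0, 0, 0, 0, 0, 0, -1, 0, 0, 0, 0, 0, 0, -1, 0, 0, 0, 0, 0, 0, -1, 0, 0, 0, 0, 0, 0, -1]' --newtons 60

```text
clock: 7.0
tcp_pos: [0.5394, -0.0169, 0.0336]
ee_rot: [0.336, 3.123, -0.0]
wrist_force: [-1.3, 0.5, 6.7]
gripper_width: 0.0145
grip_force: 59.6
```

>>> arm_command --moves '[0, 0, -0.02, 0, 0, 0, -1, 0, 0, -0.05, 0, 0, 0, -1, 0, 0, -0.08, 0, 0, 0, -1, 0, 0, -0.11, 0, 0, 0, -1, 0, 0, -0.14, 0, 0, 0, -1, 0, 0, -0.17, 0, 0, 0, -1, 0, 0, -0.17, 0, 0, 0, -1, 0, 0, -0.17, 0, 0, 0, -1]'

```text
clock: 7.8
tcp_pos: [0.5391, -0.0169, 0.2028]
ee_rot: [0.337, 3.123, -0.0]
wrist_force: [-0.8, -0.1, -4.0]
gripper_width: 0.0148
grip_force: 59.3
```

Run:
```python
from h import *
np.set_printoptions(precision=4,suppress=True)
s=arm.state();T=cv2.Rodrigues(s["ee_rot"])[0];print(s["tcp_pos"],T,s["gripper_width"],s["grip_force"])
w=arm.camera("wrist");save(w,"w4.png");sd=arm.camera("side");save(sd,"s4.png")
a,b=[cv2.imread("pics/"+n) for n in("w4.png","s4.png")]
cv2.imwrite("pics/ws4.png",np.hstack([cv2.resize(a,(400,300)),cv2.resize(b[70:280,230:510],(400,300))]))
```

```text
[ 0.5391 -0.0169  0.2028] [[-0.977   0.2131  0.0001]
 [ 0.2131  0.977  -0.0001]
 [-0.0002 -0.0001 -1.    ]] 0.014763702772402286 59.26069378852844
```

View pics/ws4.png

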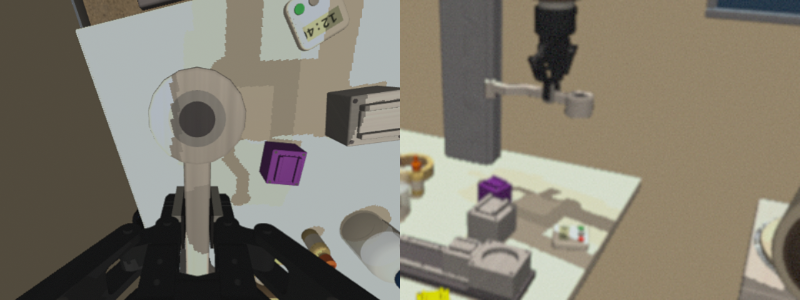

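Lever is held: boss hole at (197,119) in the left picture, roughly level. The tall post is just beyond and right of the eye, so I'm moving away in +y.

>>> arm_command --moves '[0.0076, 0.034, 0, 0, 0, -0.02, -1, 0.0174, 0.078, 0, 0, 0, -0.07, -1, 0.027, 0.122, 0, 0, 0, -0.12, -1, 0.038, 0.17, 0, 0, 0, -0.17, -1, 0.049, 0.216, 0, 0, 0, -0.22, -1, 0.059, 0.264, 0, 0, 0, -0.27, -1, 0.068, 0.304, 0, 0, 0, -0.31, -1, 0.076, 0.338, 0, 0, 0, -0.33, -1]'

```text
clock: 8.7
tcp_pos: [0.5361, 0.3317, 0.2012]
ee_rot: [0.073, -3.138, 0.001]
wrist_force: [0.9, -0.4, -2.8]
gripper_width: 0.0149
grip_force: 59.4
```

>>> arm_command --moves '[0, 0, 0, 0, 0, 0, -1, 0, 0, 0, 0, 0, 0, -1, 0, 0, 0, 0, 0, 0, -1]'

```text
clock: 9.0
tcp_pos: [0.5368, 0.3287, 0.2021]
ee_rot: [0.069, -3.139, 0.001]
wrist_force: [-0.2, 0.6, -1.8]
gripper_width: 0.0145
grip_force: 59.6
```

```bash
cat > chk.py <<'E'
from h import *
import sys
np.set_printoptions(precision=4,suppress=True)
s=arm.state();T=cv2.Rodrigues(s["ee_rot"])[0];p=s["tcp_pos"]
print(p,"yaw x",np.degrees(np.arctan2(-T[1,0],-T[0,0])),s["grip_force"],s["wrist_force"])
th=np.arctan2(-T[1,0],-T[0,0])
def lev(P,off): # lever frame -> world
    c,q=np.cos(th),np.sin(th);R=np.array([[c,-q,0],[q,c,0],[0,0,1]])
    return (R@(np.array(P,float)-[off,0,.0336]).T).T+p
def jig(P):
    c,q=np.cos(np.radians(2.6)),np.sin(np.radians(2.6));R=np.array([[c,-q,0],[q,c,0],[0,0,1]])
    return (R@np.array(P,float).T).T+[.478,.327,0]
t=np.linspace(0,6.28,40);ims=[]
for n in("wrist","top","side"):
    w=arm.camera(n);im=cv2.resize(w["img"][...,::-1],None,fx=3,fy=3,interpolation=3)
    def dr(P,col):
        q=proj(w,P)*3+1;cv2.polylines(im,[q.round().astype(int)],True,col,1);return q
    q=dr(lev(np.c_[.026*np.cos(t),.026*np.sin(t),0*t+.036],.059),(0,0,255))
    e=dr(lev(np.c_[.188+.012*np.cos(t),.025+.012*np.sin(t),0*t+.034],.059),(0,0,255))
    dr(jig([[-.036,-.036,.054],[.036,-.036,.054],[.036,.036,.054],[-.036,.036,.054]]),(0,200,0))
    m=(q.mean(0) if n=="wrist" else (q.mean(0)+e.mean(0))/2).astype(int)
    W,H=(400,300)if n!="wrist" else (800,300)
    x,y=np.clip(m-[W//2,H//2],0,[1680-W,1260-H]);ims.append(im[y:y+H,x:x+W])
cv2.imwrite("pics/"+sys.argv[1],np.vstack([ims[0],np.hstack(ims[1:])]))
E
python3 chk.py c5.png
```

```text
[0.5368 0.3287 0.2021] yaw x 2.511096790674874 59.59484159946442 [-0.175   0.636  -1.8381]
```

View pics/c5.png

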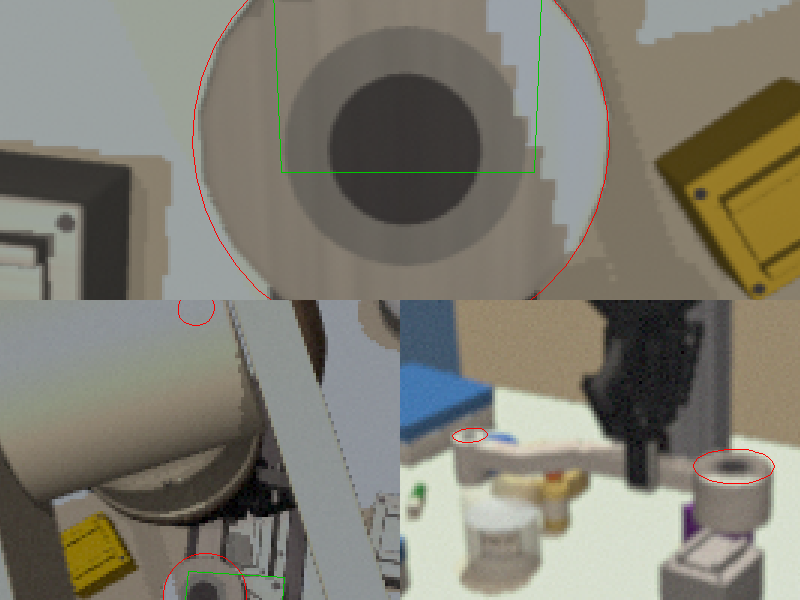

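The overlay of a level lever matches both boss and eye in the side and wrist views. Lowering to the hold height.

>>> arm_command --moves '[0, 0.001, 0.02, 0, 0, 0, -1, 0, 0.001, 0.04, 0, 0, 0, -1, 0, 0.001, 0.058, 0, 0, 0, -1, 0, 0.001, 0.065, 0, 0, 0, -1, 0, 0.001, 0.065, 0, 0, 0, -1, 0, 0.001, 0.065, 0, 0, 0, -1, 0, 0.001, 0.065, 0, 0, 0, -1, 0, 0.001, 0.065, 0, 0, 0, -1]'

```text
clock: 9.95
tcp_pos: [0.5372, 0.3307, 0.1388]
ee_rot: [-0.07, 3.14, 0.001]
wrist_force: [0.9, -0.2, -3.5]
gripper_width: 0.0146
grip_force: 59.5
```

```bash
python3 chk.py c6.png
```

```text
[0.5372 0.3307 0.1388] yaw x 2.5474042195234627 59.541746377944946 [ 0.9077 -0.246  -3.4661]
```

View pics/c6.png

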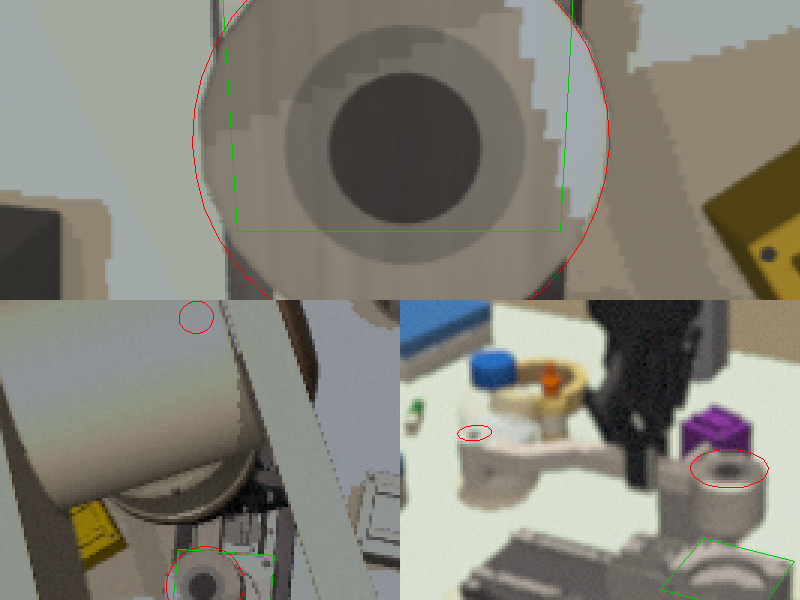

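Boss is centred over the nest (405,148 within its outline), about 50 mm above and level. Handing in.

```bash
python3 -c "
from rig import arm
print(arm.state()['qvel'].round(4),arm.job_done())"
```

```text
the job is handed in; nothing more can be done
[-0.      0.0041  0.0025  0.0007  0.     -0.0006] None
```

I handed the job in at about 10 s: the rest block is flush against the nest block and released, and the lever is held level by its balance point about 50 mm above the bore, its arm along the track; no verdict came back.

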